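Open the square jar in the cold-store rack and hold its lid over the mouth

TASK

Stand the white square jar with the red lid in the empty place of the blue rack, right down on its floor, so that the rack keeps it from turning; the jar's walls are thin, so never squeeze them with more than about 30 N. Then grip the tight lid firmly, unscrew it anticlockwise and stop turning as soon as the threads let go, lift it straight up and finish while still holding it, still and level, right over the jar's mouth with its lower edge about 2 cm above the rim, the jar staying down in the rack. Leave the small tub in the rack, the carton and the bowl where they are, and keep the jar upright.

Things in the scene. Friction and masses are not known exactly. Their poses are not given: they have to be found in the camera images.
- jar_mid (a point): Centre of the white square jar's body, 38 mm above its underside; x, y square to its flat sides, z up. Blue label, 60 x 60 mm, flat-sided up to 76 mm above the underside, then a sloping shoulder; 102 mm high with the lid on. Loose, about 0.4 kg. Thin walls: squeeze them with no more than about 30 N. Best held by the flat sides, 55 to 75 mm above the underside (the lid's top is close to the gripper's palm lower down). Starts upright on the counter.
- jar_mouth (a point): Centre of the jar's mouth, 99 mm above its underside, on its axis. The neck is 42 mm across, with three short thread ridges outside that hold the lid's three lugs. The lugs come free once the lid has turned 40 to 50 degrees, and stay free up to 90 degrees; farther on they run under the next ridges. Pulled while engaged, the lid takes the jar with it.
- lid_mid (a point): Centre of the red ribbed screw lid, 56 mm across, 18 mm high; z up its axis. Loose, 30 g. Screwed home it is 55 mm above jar_mid, its edge 8 mm above the flat sides' top. Sturdy: grip it with 60 N or more. Tight: about 0.8 N m (0.6 to 1.1) turns it. Unscrews anticlockwise seen from above, hardly rising; a turn of 70 degrees (1.22 rad) from the start is right, then it lifts straight off.
- well (a point): Centre of the floor of the rack's empty place, 6 mm above the counter; z up, x and y along its square sides. 65 mm square inside; walls rise 31 mm above its floor, the top 8 mm flared outward by about 6 mm to lead a jar in. The jar fits in any of its four quarter turns with 2.5 mm play on each side, and can then turn by only about 4 degrees.
- rack: Blue plastic jar rack, screwed to the counter, 86 (x) x 206 (y) mm, 38 mm high, with two square places side by side, 116 mm between centres: the empty one at -y, the other (+y) holding the tub. Origin at the centre of its underside, z up.
- tub: Bystander: small grey square tub with a green lid, 62 x 62 x 54 mm, standing in the rack's other place; origin at the centre of its underside.
- carton: Bystander: cream carton, white with green and blue bands and a blue cap, 70 x 70 mm, 204 mm high; origin at the centre of its underside.
- bowl: Bystander: small white ceramic bowl, 70 mm across, 42 mm high; origin at the centre of its underside.
Mind the look-alikes: they are no part of the job. There is more than one size of the part that bears lid_mid; the job needs the middle-sized.

How it is judged:
On the way, in this order (a step that is already met when the one before it is completed fails the run):
1. the jar stands seated in the rack's empty place with its lid still screwed on (z of jar_mid in the frame of well below 0.043 m and horizontal distance between jar_mid and well below 0.006 m and angle between jar_mid's own z axis and vertical below 0.08 rad and z of lid_mid in the frame of jar_mid below 0.058 m and angle between the x axis of lid_mid and the x axis of jar_mid, either way round below 0.35 rad), for 0.3 s.
2. the lid is unscrewed and lifted free, the jar still seated (z of jar_mid in the frame of well below 0.043 m and horizontal distance between jar_mid and well below 0.006 m and angle between jar_mid's own z axis and vertical below 0.08 rad and z of lid_mid in the frame of jar_mid above 0.064 m and angle between the x axis of lid_mid and the x axis of jar_mid, either way round above 0.65 rad), for 0.1 s.
At the end, for the whole second after the job is handed in: Jar seated in the rack (centre within 6 mm, underside within 5 mm of the floor, 0.08 rad of upright). Fingers hold the lid still, off the jar, its lower edge 3 to 50 mm above the rim, within 15 mm of the jar axis and 0.2 rad of level, turned 37 to 143 degrees from closed (z of jar_mid in the frame of well below 0.043 m and horizontal distance between jar_mid and well below 0.006 m and angle between jar_mid's own z axis and vertical below 0.08 rad and z of lid_mid in the frame of jar_mid between 0.073 and 0.12 m and horizontal distance between lid_mid and jar_mid below 0.015 m and angle between lid_mid's own z axis and vertical below 0.2 rad and angle between the x axis of lid_mid and the x axis of jar_mid, either way round above 0.65 rad and contact force between lid and the fingers above 2 N and contact force between lid and jar below 0.1 N and linear speed of each of lid, jar below 0.03 m/s); the arm keeps its last pose, push and grip.
It fails at once if the jar's thin walls are squeezed hard (over 50 N on each side) (contact force between the fingers and jar above 100 N).
It fails at once if the jar is tipped by more than 20 degrees (angle between jar_mid's own z axis and vertical above 0.35 rad).
It fails at once if the tub, carton or bowl is disturbed (moved over 20 mm) (distance of any of tub, carton, bowl from where it was at the start of the episode above 0.02 m).
It also fails if it takes over 51 s, if anything falls off the work surface, if the arm or the gripper's body presses on something with over 40 N, if the wrist force passes 120 N, or if a joint passes its speed limit or range.

ROBOT

A 6-joint arm with a two-finger parallel gripper is mounted at the origin on the work surface. World frame = base frame: x ahead of the robot, y to its left, z up, the work surface at z = 0. Lengths are in m, angles in rad, forces in N, time in s.
With the tool pointing down it reaches from about 0.25 to 0.775 m from the base axis. Payload 4 kg.
Tool frame: the origin (TCP) lies on the centre line of the jaws, within the pads' length; the fingertips stand 17 mm ahead of it and the grasp point (between the pads) lies 2 mm behind it; z points along the fingers, y is the line along which they close (so a half turn about z gives the same grasp; the last joint's range is limited). The gripper opens to 94 mm and grips with 3 to 60 N. Pads are 16 mm wide; open, the fingers measure 119 mm over their backs; the gripper's body (75 mm by 177 mm) begins 78 mm behind the grasp point.
Start: joints at [1.054, 0.087, 1.371, -0, 1.684, -0.103], TCP at [0.221, 0.504, 0.197] pointing down, gripper open.
Joint ranges: [-3.1, 3.1], [-0.76, 2.03], [0.27, 2.55], [-1.08, 4.22], [0.17, 2.65], [-2.57, 2.57]. Speed limits (rad/s): [2.79, 2.79, 3.14, 3.14, 3.14, 3.14].

INTERFACE

Orientations are given as [roll, pitch, yaw] about the fixed x, y, z axes, in that order (R = Rz(yaw) Ry(pitch) Rx(roll)).
In Python, from bench import robot gives the robot as it stands.
- The arm moves only by the tool servo_tool, never from a script. Its argument "plan" is a list of rows, each a list of 7 numbers: the shift along the tool's x, y, z normalised to -1 to 1, where 1 is 0.1 m, then the turn, a rotation vector about the tool's x, y, z normalised to -1 to 1, where 1 is pi/2 rad, then the finger opening in mm, from 0 to 94. In form: [[x, y, z, ax, ay, az, gripper], ...]. A call has 1 to 12 rows; each row is the pose to reach, as a shift and turn from the pose commanded when the call began, along the tool's axes at that moment; what a row does not reach only later rows make up. A row lasts 1/12 s, in which the tool goes at most 41.7 mm and 7.16 degrees, less where a joint would pass 70% of its speed; a pose out of reach is approached as far as the arm can. A call with a number of a shift or a turn outside -1 to 1 is refused whole. A call with a gripper value outside its range is refused whole. The fingers move at their own pace and stop on an object; the grip force is fixed at half the most. Time passes only in rows, so rows that repeat a pose let the fingers close. It gives the time, the measured TCP pose, the force, the opening and the grip force at its end, in the units of the state.
- robot.get_obs(): the state, without advancing time (a new reading comes with each control period).
- robot.snapshot(name): name is "scene" or "side" or "wrist"; returns the picture (400x640x3 uint8, red, green, blue); there is no depth.
- robot.camera_params(name): a dict with "camera_matrix" (3x3 intrinsics, pixels), "rvec" (rotation vector, rad) and "tvec" (3), from world to camera coordinates, as OpenCV has them; the wrist camera has in their place "tool_from_camera" (4x4, takes a point from camera to tool coordinates, whose origin is the TCP and whose axes are the flange's). Camera axes: x right, y down, z forward; pixel columns grow to the right and rows downward; lengths in m; the calibration is good to about 2 mm. A picture is of the moment at which its call begins: read the wrist's pose just before it. camera_params takes no time and is no camera call.
- robot.close_job(): hands the job in; it is judged then, once.
Trained networks look in the newest picture that a camera, given by its name, has taken for a name from the list of things; names that differ only in an ending like _2 or _b are one class to them, and where a whole thing is asked for, a point or a joint stands for the part that bears it (a point fixed in the world has none). Each returns a list of dicts, best first, with "conf" (0 to 1); they miss things now and then, are a little off and sometimes report something else, mostly with a low value. They report only what shows in the picture. A call takes as long as a camera call. They do not tell look-alikes from the thing itself.
- robot.find_in(thing, camera): "extent" ([centre column, centre row, width, height] in pixels, round what is visible of it).
The state is a dict: "time": time; "joint_positions": joint angles; "qvel": joint speeds; "joint_torque": joint torques, N m; "tool_pos": TCP position; "ee_rot": TCP orientation; "wrist_force": force on the tool from outside, world axes, zero at the start; "wrist_torque": the same for the moment, N m; "width": finger opening in m; "finger_force": force on a finger pad.
Only numpy, scipy, OpenCV 4.12 (cv2) and the standard library are available. Lean on these libraries where they do the work, as an engineer would, in place of code of your own. Each camera call takes 0.05 s, during which the arm holds its last target. There are 200 camera calls.

## Working session

There is one attempt and no reset: what is moved stays moved. The work goes in short steps, Python scripts to look and compute and a tool call to move; the robot and the scene stay as the last step left them, time stands still between calls to the robot, and variables do not carry over. Pictures are saved under pics/ and viewed, at most 10 in all, crops included, and the job is handed in when it is done.

Besides the shell and the picture viewer there is one more tool, called after "Call:" as name(argument=value, ...) on one line, values as JSON. servo_tool: Moves the arm, as the interface text tells. Scaled input: -1 to 1 covers 0.1 m each way for a shift and pi/2 rad each way for a turn. Its arguments: {"type":"object","properties":{"plan":{"type":"array","items":{"type":"array","items":{"type":"number"}}}},"required":["plan"]}

```bash
mkdir -p pics; ls
python3 - <<'E'
from bench import robot
import cv2,numpy as np
np.set_printoptions(precision=4,suppress=True)
o=robot.get_obs(); print(o)
for c in ["scene","side"]:
    im=robot.snapshot(c); cv2.imwrite(f"pics/{c}0.png",im[:,:,::-1])
    p=robot.camera_params(c); print(c,p)
    for t in ["jar_mid","lid_mid","rack","tub","carton","bowl","well"]:
        try: print(t,[(np.round(d['extent'],1).tolist(),round(d['conf'],2)) for d in robot.find_in(t,c)])
        except Exception as e: print(t,e)
print(robot.camera_params("wrist"))
E
```

```text
pics
{'time': 0.0, 'joint_positions': array([ 1.0539,  0.0879,  1.3723,  0.    ,  1.6836, -0.1031]), 'qvel': array([ 0.0006,  0.0007, -0.0007,  0.0014, -0.0001, -0.0005]), 'joint_torque': array([ -0.0012, -34.0188, -30.2423,   0.0717,   0.033 ,  -0.0002]), 'tool_pos': array([0.2209, 0.5031, 0.1953]), 'ee_rot': array([-3.1394, -0.0002,  2.7278]), 'wrist_force': array([ 0.2283, -0.1521, -0.4213]), 'wrist_torque': array([-0.0295,  0.0576, -0.041 ]), 'finger_force': 0.0, 'width': 0.0939673828862777}
scene {'camera_matrix': array([[430.5577,   0.    , 327.7886],
       [  0.    , 430.5577, 195.6688],
       [  0.    ,   0.    ,   1.    ]]), 'rvec': array([ 1.1086,  2.6027, -0.7616]), 'tvec': array([ 0.4316, -0.1606,  1.1339])}
jar_mid [([307.6, 191.4, 34.8, 37.2], 0.89)]
lid_mid [([325.1, 157.9, 32.0, 27.2], 0.87), ([345.9, 181.1, 18.0, 13.7], 0.69)]
rack [([410.9, 316.4, 82.9, 108.3], 0.58)]
tub [([430.2, 335.0, 44.7, 49.8], 0.66), ([305.1, 179.1, 28.0, 26.3], 0.51)]
carton [([245.6, 106.2, 51.1, 80.2], 0.94)]
bowl [([410.6, 219.1, 29.9, 34.7], 0.96)]
well [([414.9, 316.6, 92.0, 113.3], 
[... 284 characters left out ...]
d_mid [([332.0, 287.0, 39.2, 37.0], 0.92), ([352.4, 218.4, 27.9, 18.4], 0.6), ([304.1, 265.0, 22.0, 19.2], 0.59)]
rack [([270.5, 181.9, 50.8, 50.7], 0.86), ([353.1, 240.8, 33.0, 45.1], 0.61)]
tub [([262.6, 161.0, 30.4, 21.0], 0.73)]
carton [([444.1, 289.1, 62.5, 125.7], 0.97)]
bowl [([248.4, 222.3, 27.1, 28.8], 0.65)]
well [([271.2, 185.9, 52.2, 49.5], 0.62)]
{'camera_matrix': array([[349.1205,   0.    , 321.3627],
       [  0.    , 349.1205, 197.0188],
       [  0.    ,   0.    ,   1.    ]]), 'tool_from_camera': array([[ 0.0006, -0.9623, -0.2721,  0.0803],
       [ 1.    ,  0.0004,  0.0009,  0.0012],
       [-0.0008, -0.2721,  0.9623, -0.1896],
       [ 0.    ,  0.    ,  0.    ,  1.    ]])}
```

View pics/scene0.png

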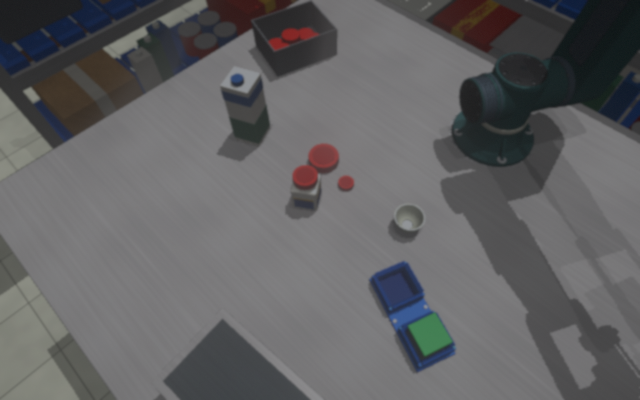

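View pics/side0.png

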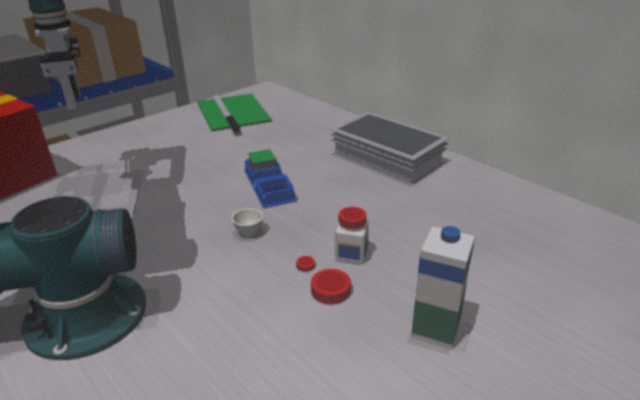

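```bash
cat > h.py <<'E'
import numpy as np,cv2
from scipy.spatial.transform import Rotation as R
from bench import robot
np.set_printoptions(precision=4,suppress=True)
def cam(c,o=None):
    p=robot.camera_params(c);K=p["camera_matrix"]
    if c!="wrist":
        A=cv2.Rodrigues(np.array(p["rvec"]))[0];t=np.array(p["tvec"]).ravel();return K,A,t
    T=np.eye(4);T[:3,:3]=R.from_euler('xyz',o["ee_rot"]).as_matrix();T[:3,3]=o["tool_pos"]
    W=np.linalg.inv(T@p["tool_from_camera"]);return K,W[:3,:3],W[:3,3]
def onz(C,uv,z):
    K,A,t=C;d=A.T@np.linalg.inv(K)@[uv[0],uv[1],1];c=-A.T@t
    return c+d*(z-c[2])/d[2]
def proj(C,P):
    K,A,t=C;q=(A@np.atleast_2d(P).T).T+t;q=q@K.T;return q[:,:2]/q[:,2:]
E
python3 - <<'E'
from h import *
S,D=cam("scene"),cam("side")
for n,c,uv,z in [("jar",S,(307.6,191.4),.05),("jar",D,(354.6,241.1),.05),("lidA",S,(325.1,157.9),.03),("lidA",D,(332,287),.03),("lidB",S,(345.9,181.1),.02),("lidB",D,(304.1,265),.02),("rack",S,(410.9,316.4),.03),("rack",D,(270.5,181.9),.03),
 ("tub",S,(430.2,335),.04),("tub",D,(262.6,161),.04),("carton",S,(245.6,106.2),.1),("carton",D,(444,289),.1),("bowl",S,(410.6,219),.02),("bowl",D,(248.4,222.3),.02)]: print(n,onz(c,uv,z))
E
```

```text
jar [ 0.4813 -0.1989  0.05  ]
jar [ 0.4639 -0.2299  0.05  ]
lidA [ 0.374  -0.2477  0.03  ]
lidA [ 0.3521 -0.2813  0.03  ]
lidB [ 0.3843 -0.1683  0.02  ]
lidB [ 0.3642 -0.1881  0.02  ]
rack [0.5382 0.1474 0.03  ]
rack [0.5084 0.1063 0.03  ]
tub [0.5445 0.1966 0.04  ]
tub [0.551  0.1943 0.04  ]
carton [ 0.4324 -0.4624  0.1   ]
carton [ 0.427 -0.468  0.1  ]
bowl [0.3595 0.0084 0.02  ]
bowl [0.3721 0.0114 0.02  ]
```

The scene picture shows the jar at about (305,188), with a large loose lid at (324,157) and a small one at (346,182). The rack's empty place is at (398,287) and the tub at (430,335). In the side picture the jar is at (352,235) and the empty place at (273,187). Next I'll look at the rack with the wrist camera.

Call:
servo_tool(plan=[[-0.88, -0.52, -0.1, 0, 0, 0, 94], [-0.88, -0.52, -0.1, 0, 0, 0, 94], [-0.88, -0.52, -0.1, 0, 0, 0, 94]])

```text
time: 1.05
tool_pos: [0.2825, 0.4182, 0.2071]
ee_rot: [-3.141, 0.002, 2.726]
wrist_force: [-0.2, -0.1, 0.6]
width: 0.094
finger_force: 0.0
```

Call:
servo_tool(plan=[[-0.88, -0.52, -0.1, 0, 0, 0, 94], [-0.88, -0.52, -0.1, 0, 0, 0, 94], [-0.88, -0.52, -0.1, 0, 0, 0, 94]])

```text
time: 1.3
tool_pos: [0.3426, 0.3346, 0.2173]
ee_rot: [3.141, 0.002, 2.725]
wrist_force: [-0.3, 0.2, -0.1]
width: 0.0941
finger_force: 0.0
```

Call:
servo_tool(plan=[[-0.88, -0.52, -0.1, 0, 0, 0, 94], [-0.88, -0.52, -0.1, 0, 0, 0, 94], [-0.88, -0.52, -0.1, 0, 0, 0, 94]])

```text
time: 1.55
tool_pos: [0.4022, 0.2514, 0.2272]
ee_rot: [-3.142, 0.002, 2.724]
wrist_force: [0.1, -0.2, -0.5]
width: 0.0937
finger_force: 0.0
```

Call:
servo_tool(plan=[[-0.88, -0.52, -0.1, 0, 0, 0, 94], [-0.88, -0.52, -0.1, 0, 0, 0, 94], [-0.88, -0.52, -0.1, 0, 0, 0, 94], [-0.88, -0.52, -0.1, 0, 0, 0, 94], [-0.88, -0.52, -0.1, 0, 0, 0, 94]])

```text
time: 1.97
tool_pos: [0.4601, 0.171, 0.2364]
ee_rot: [3.141, -0.001, 2.725]
wrist_force: [-1.3, 0.0, 0.1]
width: 0.094
finger_force: 0.0
```

Run:
```python
from h import *
o=robot.get_obs();im=robot.snapshot("wrist");cv2.imwrite("pics/w1.png",im[:,:,::-1])
np.save("o1.npy",np.r_[o["tool_pos"],o["ee_rot"]])
print(o["time"],o["tool_pos"],o["ee_rot"],o["joint_positions"])
for t in ["rack","tub","jar_mid","well","bowl"]: print(t,[(np.round(d['extent'],1).tolist(),round(d['conf'],2)) for d in robot.find_in(t,"wrist")])
```

```text
1.9667 [0.4601 0.171  0.2364] [ 3.1412 -0.0007  2.7254] [ 0.2397 -0.0493  1.4311  0.0007  1.7601 -0.9147]
rack [([322.5, 227.1, 172.4, 82.6], 0.59)]
tub [([370.4, 233.5, 57.5, 65.6], 0.68)]
jar_mid [([61.7, 276.9, 73.1, 27.9], 0.77)]
well [([320.9, 227.2, 172.0, 77.6], 0.64)]
bowl [([153.7, 155.3, 66.4, 64.7], 0.81)]
```

View pics/w1.png

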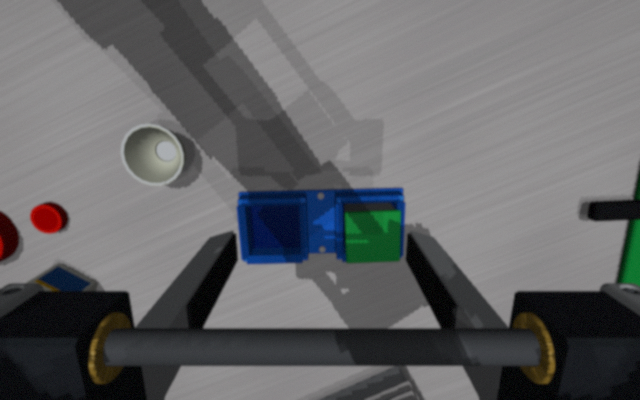

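The wrist picture shows the rack upright across the centre, with the empty place at (273,226) and the tub at (372,233). The bowl is at (154,155), and the jar is partly hidden at the lower left. I'll fit the rack's outline and then move on to the jar.

```bash
cat >> h.py <<'E'
from scipy.optimize import minimize
def boxpts(lx,ly,z0,z1): return np.array([[sx*lx/2,sy*ly/2,z] for sx in(-1,1) for sy in(-1,1) for z in(z0,z1)])
def sil(C,parts,p,sh,ss=4):
    m=np.zeros((sh[0]*ss,sh[1]*ss),np.uint8);Rz=R.from_euler('z',p[2]).as_matrix()
    for q in parts:
        h=cv2.convexHull(np.round((proj(C,q@Rz.T+[p[0],p[1],0])+.5)*ss-.5).astype(np.int32));cv2.fillConvexPoly(m,h,1)
    return cv2.resize(m.astype(np.float32),(sh[1],sh[0]),interpolation=cv2.INTER_AREA)
def fit(views,parts,p0):
    f=lambda p:sum(np.abs(sil(C,parts,p,m.shape)-m).sum()/m.sum() for C,m in views)
    best=None
    for k in range(3):
        s=np.array(p0)+np.array([[0,0,0],[.01,0,0],[0,.01,0],[0,0,.12]])
        r=minimize(f,p0,method="Nelder-Mead",options=dict(initial_simplex=s,xatol=1e-4,fatol=1e-5));p0=r.x
    return r.x,r.fun
E
python3 - <<'E'
from h import *
im=cv2.imread("pics/w1.png");v=np.load("o1.npy");o=dict(tool_pos=v[:3],ee_rot=v[3:])
def rackmask(im,roi):
    h=cv2.cvtColor(im,cv2.COLOR_BGR2HSV);m=((h[:,:,1]>120)&(h[:,:,0]>40)&(h[:,:,0]<130)).astype(np.uint8)
    z=np.zeros_like(m);x0,y0,x1,y1=roi;z[y0:y1,x0:x1]=m[y0:y1,x0:x1]
    z=cv2.morphologyEx(z,cv2.MORPH_CLOSE,np.ones((9,9)))
    c=max(cv2.findContours(z,0,1)[0],key=cv2.contourArea);print(cv2.boundingRect(c),cv2.contourArea(c),cv2.minAreaRect(c))
    k=np.zeros_like(m);cv2.fillPoly(k,[cv2.convexHull(c)],1);return k.astype(np.float32)
C=cam("wrist",o);m=rackmask(im,(225,170,415,290))
S=cam("scene");ms=rackmask(cv2.imread("pics/scene0.png"),(350,240,480,390))
tub=boxpts(.062,.062,.006,.060)+[0,.058,0]
parts=[np.r_[boxpts(.086,.206,0,.038)],tub]
hull=[np.r_[boxpts(.086,.206,0,.038),tub]]
for vw in ([(C,m)],[(S,ms)],[(C,m),(S,ms)]):
    p,e=fit(vw,hull,[.53,.14,-.41]);w=p[:2]+R.from_euler('z',p[2]).as_matrix()[:2,:2]@[0,-.058];print(p,e,"well",w)
print("bowl",onz(C,(153.7,155.3),.025),"jar",onz(C,(61,277),.07))
E
```

```text
(225, 188, 190, 90) 11870.0 ((318.30072021484375, 231.2893524169922), (84.41490936279297, 189.87374877929688), 87.86763000488281)
(373, 262, 81, 109) 3646.0 ((412.0069885253906, 314.8462219238281), (106.90849304199219, 42.67540740966797), 61.630950927734375)
[ 0.5341  0.1396 -0.3684] 0.15220990777015686 well [0.5132 0.0855]
[ 0.5268  0.14   -0.3892] 0.16740107536315918 well [0.5048 0.0864]
[ 0.5306  0.1394 -0.4271] 0.32534560561180115 well [0.5066 0.0866]
bowl [0.3671 0.0024 0.025 ] jar [ 0.4463 -0.1432  0.07  ]
```

```bash
cat > r.py <<'E'
from h import *
def rackmask(im,roi,tag):
    h=cv2.cvtColor(im,cv2.COLOR_BGR2HSV);b,g,r=[im[:,:,i].astype(int) for i in range(3)]
    m=(((b>1.7*r)&(b>50))|((g>1.7*r)&(g>60))).astype(np.uint8)
    z=np.zeros_like(m);x0,y0,x1,y1=roi;z[y0:y1,x0:x1]=m[y0:y1,x0:x1]
    z=cv2.morphologyEx(cv2.morphologyEx(z,cv2.MORPH_OPEN,np.ones((2,2))),cv2.MORPH_CLOSE,np.ones((9,9)))
    c=max(cv2.findContours(z,0,1)[0],key=cv2.contourArea);print(cv2.boundingRect(c))
    k=np.zeros_like(m);cv2.fillPoly(k,[cv2.convexHull(c)],1);return k.astype(np.float32)
tub=boxpts(.062,.062,.006,.060)+[0,.058,0]
hull=[np.r_[boxpts(.086,.206,0,.038),tub]]
E
python3 - <<'E'
from r import *
im=cv2.imread("pics/w1.png");v=np.load("o1.npy");o=dict(tool_pos=v[:3],ee_rot=v[3:])
C=cam("wrist",o);m=rackmask(im,(225,170,410,290),0);S=cam("scene");ms=rackmask(cv2.imread("pics/scene0.png"),(350,240,480,390),1)
def hullsil(vw):
    p,e=fit(vw,hull,[.53,.14,-.41]);w=p[:2]+R.from_euler('z',p[2]).as_matrix()[:2,:2]@[0,-.058];print(p,e,"well",w);return p
p=hullsil([(C,m)]);hullsil([(S,ms)])
a=cv2.resize(im[150:300,200:440],None,fx=3,fy=3,interpolation=cv2.INTER_CUBIC)
Rz=R.from_euler('z',p[2]).as_matrix()
def draw(q,col):
    u=(proj(C,q@Rz.T+[p[0],p[1],0])-[200,150]+.5)*3;cv2.polylines(a,[u.round().astype(np.int32)],True,col,1)
sq=lambda lx,ly,y,z:np.array([[-lx/2,y-ly/2,z],[lx/2,y-ly/2,z],[lx/2,y+ly/2,z],[-lx/2,y+ly/2,z]])
draw(sq(.086,.206,0,.038),(0,255,255));draw(sq(.065,.065,-.058,.006),(0,0,255));draw(sq(.065,.065,-.058,.029),(255,255,255));draw(sq(.062,.062,.058,.06),(255,0,255))
cv2.imwrite("pics/r1.png",a)
E
```

```text
(238, 189, 168, 76)
(374, 263, 82, 109)
[ 0.5281  0.1439 -0.3886] 0.08271303027868271 well [0.5061 0.0902]
[ 0.527   0.1425 -0.4221] 0.13519395887851715 well [0.5033 0.0896]
```

View pics/r1.png

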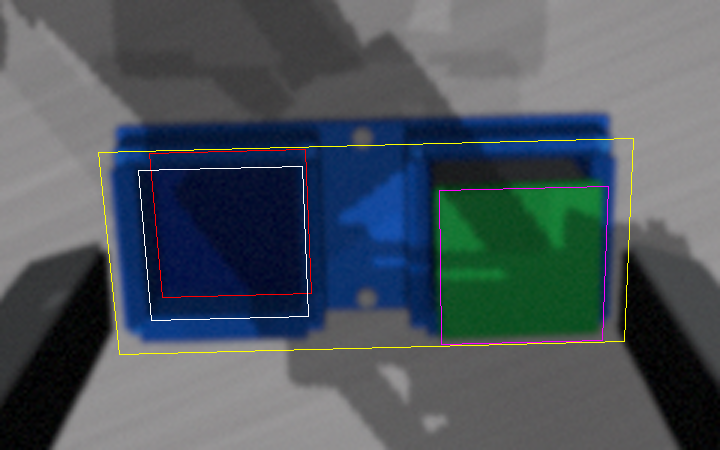

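The overlay shows that the 86 x 206 box is larger than the rack's visible rim, so that fit is biased. I'll take a second look from straight above the well, where parallax cancels.

Call:
servo_tool(plan=[[-0.7, -0.28, 0, 0, 0, 0, 94], [-0.7, -0.28, 0, 0, 0, 0, 94], [-0.7, -0.28, 0, 0, 0, 0, 94]])

```text
time: 2.52
tool_pos: [0.515, 0.1151, 0.2355]
ee_rot: [-3.14, 0.001, 2.725]
wrist_force: [-0.2, -0.6, -0.9]
width: 0.0939
finger_force: 0.0
```

Call:
servo_tool(plan=[[-0.7, -0.28, 0, 0, 0, 0, 94], [-0.7, -0.28, 0, 0, 0, 0, 94], [-0.7, -0.28, 0, 0, 0, 0, 94], [-0.7, -0.28, 0, 0, 0, 0, 94], [-0.7, -0.28, 0, 0, 0, 0, 94]])

```text
time: 2.93
tool_pos: [0.5649, 0.0651, 0.2364]
ee_rot: [3.141, -0.001, 2.729]
wrist_force: [0.2, 0.7, 0.1]
width: 0.0945
finger_force: 0.0
```

Run:
```python
from r import *
o=robot.get_obs();im=robot.snapshot("wrist")[:,:,::-1].copy();cv2.imwrite("pics/w2.png",im)
np.save("o2.npy",np.r_[o["tool_pos"],o["ee_rot"]]);print(o["tool_pos"],o["ee_rot"])
C=cam("wrist",o);u=proj(C,[[.507,.089,.006]])[0];print(u)
# rectified top view at z=.038, 0.5mm/px centred on well guess, axes along tool y / x
yaw=o["ee_rot"][2];c=np.array([.507,.089]);ex=np.array([np.sin(yaw),-np.cos(yaw)]);ey=-np.array([np.cos(yaw),np.sin(yaw)])
for n,z in (("top",.038),("floor",.006)):
    q=np.array([[*(c+ex*a+ey*b),z] for a,b in((-.08,-.08),(.18,-.08),(.18,.08),(-.08,.08))])
    H=cv2.getPerspectiveTransform(proj(C,q).astype(np.float32),np.float32([[0,0],[780,0],[780,480],[0,480]]))
    a=cv2.warpPerspective(im,H,(780,480),flags=cv2.INTER_CUBIC)
    if n=="top":
        for k in range(0,780,60):cv2.line(a,(k,0),(k,480),(0,255,255) if k==240 else (90,90,90),1)
        for k in range(0,480,60):cv2.line(a,(0,k),(780,k),(0,255,255) if k==240 else (90,90,90),1)
    cv2.imwrite(f"pics/rect_{n}.png",a)
```

```text
[0.5649 0.0651 0.2364] [ 3.1412 -0.0011  2.7287]
[318.7954 114.19  ]
```

View pics/rect_top.png

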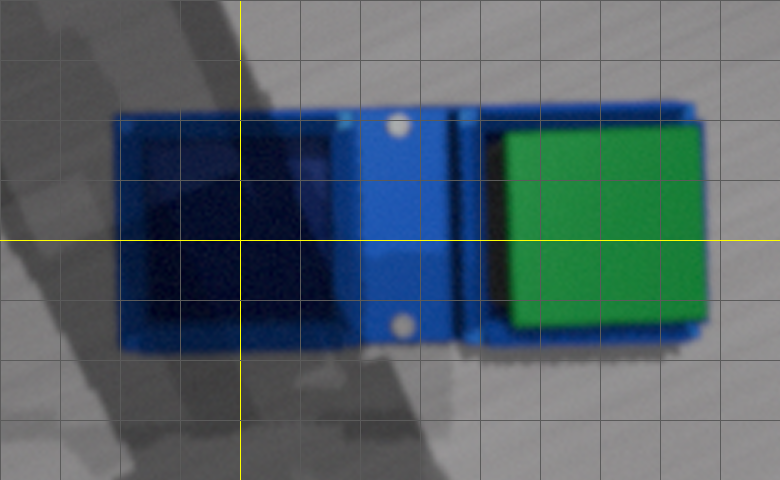

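In the rectified view the empty place spans (117–358, 112–350) px at 3 px/mm, so the well centre is about (0.504, 0.0896) with yaw −0.397. The box spacing comes out at 115 mm, against 116 mm given. Next, the jar.

Call:
servo_tool(plan=[[-0.34, -0.99, 0, 0, 0, 0, 94], [-0.34, -0.99, 0, 0, 0, 0, 94], [-0.34, -0.99, 0, 0, 0, 0, 94]])

```text
time: 3.23
tool_pos: [0.5558, -0.0416, 0.2371]
ee_rot: [-3.14, 0.001, 2.729]
wrist_force: [0.5, 0.0, 0.2]
width: 0.0943
finger_force: 0.0
```

Call:
servo_tool(plan=[[-0.34, -0.99, 0, 0, 0, 0, 94], [-0.34, -0.99, 0, 0, 0, 0, 94], [-0.34, -0.99, 0, 0, 0, 0, 94]])

```text
time: 3.48
tool_pos: [0.5471, -0.1467, 0.2371]
ee_rot: [-3.14, 0.001, 2.727]
wrist_force: [0.9, -0.4, 0.6]
width: 0.094
finger_force: 0.0
```

Call:
servo_tool(plan=[[-0.34, -0.99, 0, 0, 0, 0, 94], [-0.34, -0.99, 0, 0, 0, 0, 94], [-0.34, -0.99, 0, 0, 0, 0, 94], [-0.34, -0.99, 0, 0, 0, 0, 94], [-0.34, -0.99, 0, 0, 0, 0, 94]])

```text
time: 3.9
tool_pos: [0.5392, -0.2483, 0.2367]
ee_rot: [3.141, -0.0, 2.727]
wrist_force: [0.3, 0.8, 0.1]
width: 0.094
finger_force: 0.0
```

```bash
cat > rect.py <<'E'
from h import *
def rect(im,C,c,yaw,z,half=(.08,.08),s=3000,grid=60):
    # image x along tool y, image down along -tool x
    ex=np.array([np.sin(yaw),-np.cos(yaw)]);ey=-np.array([np.cos(yaw),np.sin(yaw)]);w,h=half;W,Hh=int(2*w*s),int(2*h*s)
    q=np.array([[*(np.array(c)+ex*a+ey*b),z] for a,b in((-w,-h),(w,-h),(w,h),(-w,h))])
    M=cv2.getPerspectiveTransform(proj(C,q).astype(np.float32),np.float32([[0,0],[W,0],[W,Hh],[0,Hh]]))
    a=cv2.warpPerspective(im,M,(W,Hh),flags=cv2.INTER_CUBIC)
    for k in range(0,W,grid):cv2.line(a,(k,0),(k,Hh),(0,255,255) if k==W//2 else (90,90,90),1)
    for k in range(0,Hh,grid):cv2.line(a,(0,k),(W,k),(0,255,255) if k==Hh//2 else (90,90,90),1)
    return a
E
python3 - <<'E'
from rect import *
o=robot.get_obs();im=robot.snapshot("wrist")[:,:,::-1].copy();cv2.imwrite("pics/w3.png",im)
np.save("o3.npy",np.r_[o["tool_pos"],o["ee_rot"]]);print(o["tool_pos"],o["ee_rot"],o["joint_positions"])
C=cam("wrist",o)
for t in ["jar_mid","lid_mid"]: print(t,[(np.round(d['extent'],1).tolist(),round(d['conf'],2)) for d in robot.find_in(t,"wrist")])
h=cv2.cvtColor(im,cv2.COLOR_BGR2HSV);m=((h[:,:,1]>130)&((h[:,:,0]<12)|(h[:,:,0]>168))).astype(np.uint8)
for c in cv2.findContours(m,0,1)[0]:
    if cv2.contourArea(c)>60:
        e=cv2.minEnclosingCircle(c);print(e,onz(C,e[0],.102),onz(C,e[0],.018))
print("nadir",proj(C,[[*(-C[1].T@C[2])[:2],0]]))
cv2.imwrite("pics/j3.png",rect(im,C,(.465,-.215),o["ee_rot"][2],.076))
E
```

```text
[ 0.5392 -0.2483  0.2367] [ 3.1406 -0.0001  2.7273] [-0.5276  0.1817  1.1862  0.0009  1.7739 -1.6839]
jar_mid [([334.4, 101.3, 79.3, 84.5], 0.63)]
lid_mid [([334.2, 105.9, 61.7, 70.6], 0.98), ([244.8, 32.9, 74.8, 65.8], 0.89), ([328.9, 14.1, 34.8, 26.0], 0.61), ([591.7, 29.9, 96.6, 59.8], 0.49), ([334.4, 104.9, 74.4, 77.8], 0.21)]
((333.5, 104.5), 32.44235610961914) [ 0.4757 -0.2067  0.102 ] [ 0.4781 -0.2045  0.018 ]
((328.0, 6.71999979019165), 18.28009796142578) [ 0.4011 -0.1798  0.102 ] [ 0.3843 -0.1707  0.018 ]
((243.0, 28.5), 39.9657096862793) [ 0.3874 -0.2525  0.102 ] [ 0.367  -0.2622  0.018 ]
nadir [[320.735   98.3407]]
```

View pics/j3.png

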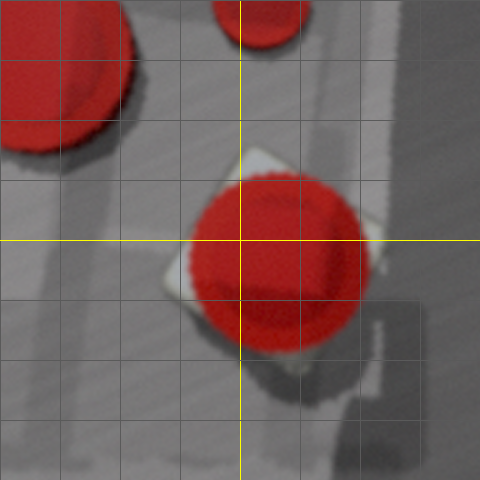

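The jar's lid is centred at (0.475, −0.207). Jar corners at (165,282), (255,147) and (383,235) in the rectified view give sides at about 32.7° mod 90. I'll line up above it.

Call:
servo_tool(plan=[[0.75, 0.12, 0.3, 0, 0, 0.373, 94], [0.75, 0.12, 0.3, 0, 0, 0.373, 94], [0.75, 0.12, 0.3, 0, 0, 0.373, 94], [0.75, 0.12, 0.3, 0, 0, 0.373, 94], [0.75, 0.12, 0.3, 0, 0, 0.373, 94], [0.75, 0.12, 0.3, 0, 0, 0.373, 94], [0.75, 0.12, 0.3, 0, 0, 0.373, 94], [0.75, 0.12, 0.3, 0, 0, 0.373, 94]])

```text
time: 4.72
tool_pos: [0.476, -0.2069, 0.2069]
ee_rot: [3.141, 0.001, 2.145]
wrist_force: [0.8, -0.0, 0.0]
width: 0.0936
finger_force: 0.0
```

```bash
cat > go.py <<'E'
from h import *
import sys
x,y,z,yawd=map(float,sys.argv[1:5])
o=robot.get_obs();A=R.from_euler('xyz',o["ee_rot"]).as_matrix()
print(o["time"],o["tool_pos"],o["ee_rot"][:2],"yawdeg",np.degrees(o["ee_rot"][2]),"j",o["joint_positions"][[0,5]],"F",o["wrist_force"],o["wrist_torque"],o["width"],o["finger_force"])
d=np.array([x,y,z])-o["tool_pos"]
print("shift/0.1",A.T@d*10,"az",(np.degrees(o["ee_rot"][2])-yawd)/90)
E
python3 go.py .4752 -.2070 .063 122.7
python3 - <<'E'
from rect import *
for c in ("scene","side"):
    print(proj(cam(c),[[.4752,-.207,.102],[.4752,-.207,.038],[.504,.0896,.006]]))
E
```

```text
4.7167 [ 0.476  -0.2069  0.2069] [3.1411 0.0006] yawdeg 122.9182932482396 j [-0.5195 -1.094 ] F [ 0.8234 -0.0231  0.0207] [-0.0732 -0.011  -0.0173] 0.09355450243457555 0.0
shift/0.1 [ 0.0046 -0.0076  1.4391] az 0.0024254805359956006
[[305.8465 174.6738]
 [307.245  190.607 ]
 [397.4158 289.1236]]
[[350.8481 212.8991]
 [350.4079 238.7148]
 [273.8586 193.2599]]
```

Call:
servo_tool(plan=[[0, 0, 0.5, 0, 0, 0, 94], [0, 0, 0.95, 0, 0, 0, 94], [0, 0, 0.95, 0, 0, 0, 94], [0, 0, 0.95, 0, 0, 0, 94], [0, 0, 0.95, 0, 0, 0, 94]])

```text
time: 5.13
tool_pos: [0.4759, -0.2077, 0.112]
ee_rot: [-3.142, -0.0, 2.143]
wrist_force: [-0.0, -0.3, 0.1]
width: 0.094
finger_force: 0.0
```

Call:
servo_tool(plan=[[0, 0, 0.25, 0, 0, 0, 94], [0, 0, 0.49, 0, 0, 0, 94], [0, 0, 0.49, 0, 0, 0, 94], [0, 0, 0.49, 0, 0, 0, 80], [0, 0, 0.49, 0, 0, 0, 66], [0, 0, 0.49, 0, 0, 0, 62], [0, 0, 0.49, 0, 0, 0, 58], [0, 0, 0.49, 0, 0, 0, 55], [0, 0, 0.49, 0, 0, 0, 55], [0, 0, 0.49, 0, 0, 0, 55]])

```text
time: 5.97
tool_pos: [0.4761, -0.2082, 0.0636]
ee_rot: [3.141, 0.002, 2.142]
wrist_force: [-1.1, -0.5, 4.2]
width: 0.0597
finger_force: 30.0
```

```bash
python3 go.py .4752 -.2070 .063 122.7
```

```text
5.9667 [ 0.4761 -0.2082  0.0636] [3.141  0.0017] yawdeg 122.72523118118147 j [-0.5212 -1.0924] F [-1.1183 -0.5494  4.1503] [-0.0815  0.1219  0.0126] 0.05971017984801112 29.99909520149231
shift/0.1 [ 0.0148 -0.0007  0.0056] az 0.0002803464575718648
```

Call:
servo_tool(plan=[[0, 0, -0.15, 0, 0, 0, 55], [0, 0, -0.5, 0, 0, 0, 55], [0, 0, -0.9, 0, 0, 0, 55], [0, 0, -0.9, 0, 0, 0, 55], [0, 0, -0.9, 0, 0, 0, 55], [0, 0, -0.9, 0, 0, 0, 55]])

```text
time: 6.47
tool_pos: [0.4745, -0.207, 0.1502]
ee_rot: [-3.14, -0.004, 2.142]
wrist_force: [0.3, 0.8, -5.1]
width: 0.0592
finger_force: 30.0
```

```bash
python3 go.py .504 .0896 .150 157.25
python3 - <<'E'
from rect import *
o=robot.get_obs();im=robot.snapshot("wrist")[:,:,::-1].copy();cv2.imwrite("pics/w4.png",im)
C=cam("wrist",o);print([(np.round(d['extent'],1).tolist(),round(d['conf'],2)) for d in robot.find_in("lid_mid","wrist")])
zt=o["tool_pos"][2]+.039
print("TCP at lid-top height px",proj(C,[[*o["tool_pos"][:2],zt]]))
cv2.imwrite("pics/c4.png",cv2.resize(im[150:400,170:470],None,fx=2,fy=2))
E
```

```text
6.4667 [ 0.4745 -0.207   0.1502] [-3.1399 -0.0036] yawdeg 122.72265099855628 j [-0.5211 -1.0922] F [ 0.327   0.8468 -5.122 ] [-0.0198  0.0154  0.0238] 0.059191512830161434 29.991006553173065
shift/0.1 [2.336  1.852  0.0077] az -0.3836372111271525
[([322.5, 265.6, 114.7, 119.9], 0.97), ([194.9, 169.7, 93.1, 87.0], 0.85), ([258.4, 97.2, 42.9, 47.3], 0.83)]
TCP at lid-top height px [[319.945  273.8435]]
```

View pics/c4.png

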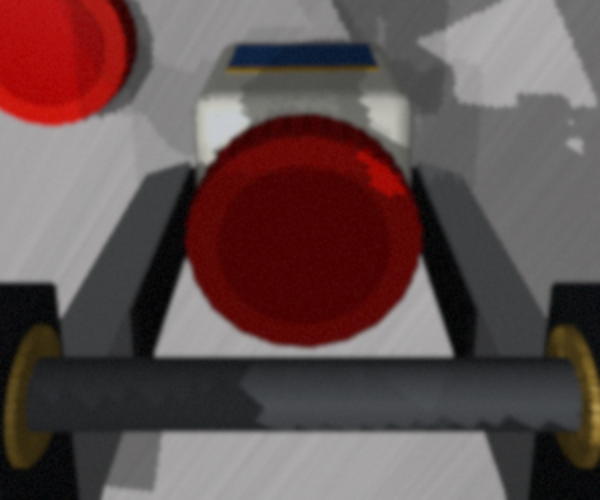

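The jar hangs upright between the pads. I'll work out how far the lid axis sits from the TCP along tool x.

Run:
```python
from h import *
o=robot.get_obs();C=cam("wrist",o);A=R.from_euler('xyz',o["ee_rot"]).as_matrix();t=np.linspace(0,6.28,90)
for dx in (0,.002,.004):
    P=np.vstack([o["tool_pos"]+(A@np.c_[.028*np.cos(t)+dx,.028*np.sin(t),0*t+z].T).T for z in(-.039,-.021)])
    p=proj(C,P);print(dx,p.min(0),p.max(0))
```

```text
0 [261.4396 206.9071] [378.7075 324.6559]
0.002 [261.2462 203.1194] [378.8974 321.19  ]
0.004 [261.0515 199.3083] [379.0886 317.7023]
```

Call:
servo_tool(plan=[[0.25, 0.2, 0, 0, 0, 0, 55], [0.53, 0.42, 0, 0, 0, 0, 55], [0.8, 0.63, 0, 0, 0, 0, 55]])

```text
time: 6.82
tool_pos: [0.4838, -0.1051, 0.1495]
ee_rot: [-3.139, -0.005, 2.14]
wrist_force: [0.7, 0.3, -5.4]
width: 0.0591
finger_force: 30.0
```

Call:
servo_tool(plan=[[0.27, 0.21, 0, 0, 0, 0, 55], [0.53, 0.42, 0, 0, 0, 0, 55], [0.8, 0.63, 0, 0, 0, 0, 55]])

```text
time: 7.07
tool_pos: [0.4936, -0.0034, 0.1498]
ee_rot: [-3.138, -0.003, 2.141]
wrist_force: [0.2, -0.3, -5.1]
width: 0.0593
finger_force: 30.0
```

Call:
servo_tool(plan=[[0.25, 0.2, 0, 0, 0, -0.07, 55], [0.45, 0.36, 0, 0, 0, -0.14, 55], [0.6, 0.48, 0, 0, 0, -0.21, 55], [0.7, 0.56, 0, 0, 0, -0.28, 55], [0.736, 0.59, 0, 0, 0, -0.35, 55], [0.736, 0.59, 0, 0, 0, -0.384, 55], [0.736, 0.59, 0, 0, 0, -0.384, 55], [0.736, 0.59, 0, 0, 0, -0.384, 55], [0.736, 0.59, 0, 0, 0, -0.384, 55]])

```text
time: 7.82
tool_pos: [0.5042, 0.0885, 0.1511]
ee_rot: [-3.14, -0.002, 2.743]
wrist_force: [-0.7, -0.3, -5.1]
width: 0.0593
finger_force: 30.0
```

```bash
python3 go.py .504 .0896 .110 157.25
```

```text
7.8167 [0.5042 0.0885 0.1511] [-3.1405 -0.0023] yawdeg 157.1890448330657 j [ 0.063  -1.1097] F [-0.6538 -0.3104 -5.0869] [-0.0373 -0.0326  0.0407] 0.059338233157871914 29.9943745136261
shift/0.1 [0.0054 0.0095 0.4107] az -0.0006772796326032449
```

Call:
servo_tool(plan=[[0.005, 0.01, 0.2, 0, 0, 0, 55], [0.005, 0.01, 0.42, 0, 0, 0, 55], [0.005, 0.01, 0.5, 0, 0, 0, 55], [0.005, 0.01, 0.56, 0, 0, 0, 55], [0.005, 0.01, 0.56, 0, 0, 0, 55], [0.005, 0.01, 0.56, 0, 0, 0, 55]])

```text
time: 8.32
tool_pos: [0.5052, 0.0898, 0.0969]
ee_rot: [3.141, 0.0, 2.745]
wrist_force: [-0.1, -0.1, -4.4]
width: 0.0589
finger_force: 30.0
```

```bash
python3 go.py .504 .0896 .0696 157.25
python3 - <<'E'
from h import *
ims=[]
for c,(u,v) in (("scene",(398,285)),("side",(273,187))):
    im=robot.snapshot(c)[:,:,::-1];ims.append(cv2.resize(im[v-60:v+60,u-60:u+60],(400,400),interpolation=cv2.INTER_CUBIC))
cv2.imwrite("pics/p5.png",np.hstack(ims))
E
```

```text
8.3167 [0.5052 0.0898 0.0969] [3.1412 0.0005] yawdeg 157.2486064844172 j [ 0.0653 -1.1085] F [-0.0632 -0.0561 -4.3783] [-0.0357 -0.0196  0.003 ] 0.058858505529367465 29.994399547576904
shift/0.1 [ 0.0108 -0.0066  0.2734] az -1.5483506475612152e-05
```

View pics/p5.png

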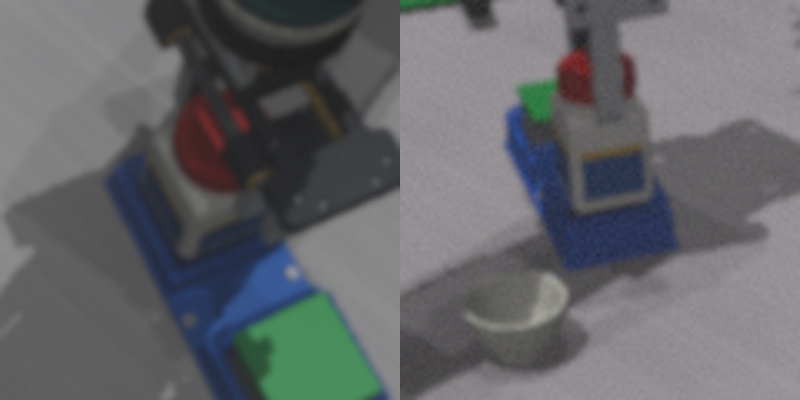

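The jar stands aligned at the well's rim in both views, so I'll lower it slowly.

Call:
servo_tool(plan=[[0.005, 0, 0.05, 0, 0, 0, 55], [0.005, 0, 0.1, 0, 0, 0, 55], [0.005, 0, 0.14, 0, 0, 0, 55], [0.005, 0, 0.18, 0, 0, 0, 55], [0.005, 0, 0.22, 0, 0, 0, 55], [0.005, 0, 0.24, 0, 0, 0, 55], [0.005, 0, 0.26, 0, 0, 0, 55], [0.005, 0, 0.26, 0, 0, 0, 55]])

```text
time: 9.08
tool_pos: [0.5043, 0.0901, 0.0701]
ee_rot: [-3.141, -0.001, 2.745]
wrist_force: [-0.6, 0.5, -5.2]
width: 0.0593
finger_force: 30.0
```

```bash
python3 go.py .504 .0896 .0696 157.25
```

```text
9.0833 [0.5043 0.0901 0.0701] [-3.1415 -0.0005] yawdeg 157.28363345536292 j [ 0.0661 -1.1083] F [-0.584   0.4684 -5.2445] [ 0.048  -0.0102 -0.0235] 0.05926514222732529 29.994542598724365
shift/0.1 [ 0.0006 -0.0061  0.0049] az 0.0003737050595879686
```

Call:
servo_tool(plan=[[0, 0, 0.01, 0, 0, 0, 55], [0, 0, 0.015, 0, 0, 0, 55], [0, 0, 0.015, 0, 0, 0, 55]])

```text
time: 9.33
tool_pos: [0.5046, 0.09, 0.0697]
ee_rot: [3.141, 0.001, 2.745]
wrist_force: [-2.1, -0.0, -1.0]
width: 0.0589
finger_force: 30.0
```

Call:
servo_tool(plan=[[0, 0, 0, 0, 0, 0, 70], [0, 0, 0, 0, 0, 0, 94], [0, 0, 0, 0, 0, 0, 94], [0, 0, 0, 0, 0, 0, 94], [0, 0, 0, 0, 0, 0, 94], [0, 0, 0, 0, 0, 0, 94]])

```text
time: 9.83
tool_pos: [0.5047, 0.0901, 0.0692]
ee_rot: [3.141, 0.001, 2.745]
wrist_force: [0.6, -0.2, -0.3]
width: 0.093
finger_force: 0.0
```

Call:
servo_tool(plan=[[0, 0, -0.2, 0, 0, 0, 94], [0, 0, -0.37, 0, 0, 0, 94], [0, 0, -0.37, 0, 0, 0, 94], [0, 0, -0.37, 0, 0, 0, 94]])

```text
time: 10.17
tool_pos: [0.5053, 0.0902, 0.1069]
ee_rot: [3.14, 0.002, 2.745]
wrist_force: [-0.3, -0.5, -0.3]
width: 0.0941
finger_force: 0.0
```

```bash
python3 go.py .504 .0896 .1065 157.25
python3 - <<'E'
from h import *
o=robot.get_obs();im=robot.snapshot("wrist")[:,:,::-1].copy();cv2.imwrite("pics/w6.png",im)
print([(np.round(d['extent'],1).tolist(),round(d['conf'],2)) for d in robot.find_in("lid_mid","wrist")])
C=cam("wrist",o);t=np.linspace(0,6.28,90)
P=np.vstack([np.c_[o["tool_pos"][0]+.028*np.cos(t),o["tool_pos"][1]+.028*np.sin(t),0*t+z] for z in(.090,.108)])
p=proj(C,P);print("pred c",(p.min(0)+p.max(0))/2,p.max(0)-p.min(0))
cv2.imwrite("pics/c6.png",cv2.resize(im[130:400,120:520],(800,540)))
E
```

```text
10.1667 [0.5053 0.0902 0.1069] [3.1403 0.0024] yawdeg 157.28360308096032 j [ 0.066  -1.1083] F [-0.278  -0.4967 -0.3269] [ 0.0418  0.0272 -0.0187] 0.09409816618685493 0.0
shift/0.1 [ 0.01   -0.0104  0.0038] az 0.0003733675662257636
[([321.4, 236.3, 97.2, 94.1], 0.58), ([133.2, 73.5, 107.3, 106.6], 0.56), ([4.5, 182.1, 8.7, 35.8], 0.5)]
pred c [318.8613 235.9017] [96.2836 97.2383]
```

View pics/c6.png

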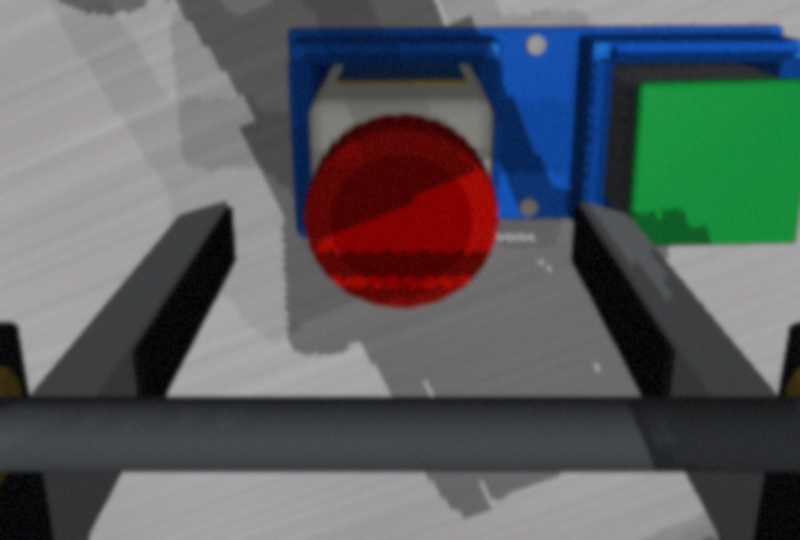

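The jar is down in the well, with the lid centred between the open fingers at about (402,212) in the crop. I'll grip the lid now.

Call:
servo_tool(plan=[[0, 0.01, 0, 0, 0, 0, 80], [0, 0.01, 0, 0, 0, 0, 62], [0, 0.01, 0, 0, 0, 0, 50], [0, 0.01, 0, 0, 0, 0, 40], [0, 0.01, 0, 0, 0, 0, 30], [0, 0.01, 0, 0, 0, 0, 30], [0, 0.01, 0, 0, 0, 0, 30]])

```text
time: 10.85
tool_pos: [0.5049, 0.091, 0.106]
ee_rot: [3.141, 0.0, 2.745]
wrist_force: [0.9, 0.2, -0.5]
width: 0.0507
finger_force: 0.0
```

```bash
python3 go.py .504 .0896 .1065 157.25
```

```text
10.85 [0.5049 0.091  0.106 ] [3.1415 0.0001] yawdeg 157.2824999132672 j [ 0.0678 -1.1065] F [ 0.8565  0.1907 -0.5234] [0.0771 0.0599 0.0223] 0.05074433071552586 0.0
shift/0.1 [ 0.0024 -0.0163 -0.0052] az 0.0003611101474133546
```

Run:
```python
from h import *
o=robot.get_obs();print(o["width"],o["finger_force"])
a=robot.snapshot("wrist")[:,:,::-1];b=robot.snapshot("side")[:,:,::-1]
cv2.imwrite("pics/c7.png",np.hstack([cv2.resize(a[130:400,185:455],(400,400)),cv2.resize(b[127:247,213:333],(400,400),interpolation=cv2.INTER_CUBIC)]))
o=robot.get_obs();print(o["width"],o["finger_force"],o["time"])
```

```text
0.05074433071552586 0.0
0.04284853404954947 0.0 10.95
```

View pics/c7.png

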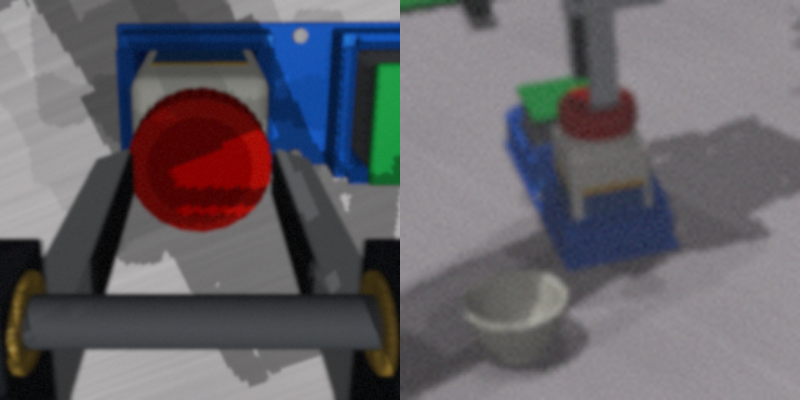

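The side view shows the finger ending at about the lid's top, (605,105). In the earlier crop the tip edges sat at (237,247) and (407,247) px, which with the calibration puts the tips about 9 mm behind the TCP, not 17 mm ahead. So the fingers closed above the lid. I'll open, go 24 mm lower and regrip.

Call:
servo_tool(plan=[[0, 0, 0, 0, 0, 0, 94], [0, 0, 0, 0, 0, 0, 94], [0, 0, 0, 0, 0, 0, 94], [0, 0, 0, 0, 0, 0, 94], [0, 0, 0, 0, 0, 0, 94], [0, 0, 0, 0, 0, 0, 94], [0, 0, 0, 0, 0, 0, 94], [0, 0, 0, 0, 0, 0, 94]])

```text
time: 11.62
tool_pos: [0.5049, 0.091, 0.106]
ee_rot: [3.141, 0.0, 2.745]
wrist_force: [-0.5, 0.1, -0.5]
width: 0.0921
finger_force: 0.0
```

```bash
python3 go.py .505 .0905 .082 157.25
python3 - <<'E'
from h import *
o=robot.get_obs();im=robot.snapshot("wrist")[:,:,::-1].copy();cv2.imwrite("pics/w8.png",im)
C=cam("wrist",o)
h=cv2.cvtColor(im,cv2.COLOR_BGR2HSV);m=((h[:,:,1]>130)&((h[:,:,0]<12)|(h[:,:,0]>168))).astype(np.uint8);m[:,:240]=0;m[:,410:]=0
c=max(cv2.findContours(m,0,1)[0],key=cv2.contourArea);print("lid box",cv2.boundingRect(c))
t=np.linspace(0,6.28,90)
for z1 in(.104,.108,.112):
    P=np.vstack([np.c_[.505+.028*np.cos(t),.090+.028*np.sin(t),0*t+z] for z in(z1-.018,z1)])
    p=proj(C,P);print(z1,p.min(0),p.max(0)-p.min(0))
# finger-tip: predicted columns/rows for tip at several tool z, 47 mm off axis
A=R.from_euler('xyz',o["ee_rot"]).as_matrix()
for tz in(-.012,-.0087,0,.017): print(tz,proj(C,o["tool_pos"]+(A@np.array([[.008,-.047,tz],[-.008,-.047,tz],[.008,.047,tz],[-.008,.047,tz]]).T).T).round(1).tolist())
g=cv2.cvtColor(im,cv2.COLOR_BGR2GRAY)
for r in (225,235,245,255): print(r,g[r,222:246].tolist())
E
```

```text
11.6167 [0.5049 0.091  0.106 ] [3.1415 0.0001] yawdeg 157.28136976372713 j [ 0.0678 -1.1065] F [-0.5178  0.0857 -0.5462] [-0.0281 -0.0361 -0.0027] 0.09210386985925832 0.0
shift/0.1 [-0.0033 -0.0043  0.24  ] az 0.00034855293030141687
lid box (271, 190, 98, 96)
0.104 [269.989  186.9041] [94.8138 95.8195]
0.108 [269.0178 188.5121] [96.6176 97.5911]
0.112 [268.0089 190.1795] [98.4914 99.4295]
-0.012 [[232.6, 235.8], [234.5, 262.5], [404.8, 235.9], [403.0, 262.6]]
-0.0087 [[234.0, 233.6], [235.9, 259.9], [403.5, 233.6], [401.6, 259.9]]
0 [[237.6, 228.0], [239.4, 253.4], [400.1, 228.0], [398.4, 253.4]]
0.017 [[243.9, 218.3], [245.4, 242.0], [394.1, 218.3], [392.7, 242.0]]
225 [154, 154, 152, 154, 152, 152, 154, 154, 152, 152, 151, 152, 151, 151, 153, 152, 154, 155, 154, 153, 154, 153, 152, 154]
235 [78, 71, 68, 67, 64, 64, 66, 64, 62, 60, 56, 48, 38, 29, 30, 55, 100, 135, 148, 153, 155, 156, 154, 155]
245 [62, 63, 62, 59, 54, 44, 32, 20, 10, 8, 7, 3, 2, 11, 11, 29, 67, 112, 139, 148, 148, 148, 147, 150]
255 [27, 22, 5, 2, 2, 8, 2, 8, 7, 7, 3, 9, 8, 11, 1, 10, 38, 83, 123, 147, 156, 157, 158, 158]
```

Call:
servo_tool(plan=[[-0.005, 0.005, 0.1, 0, 0, 0, 94], [-0.005, 0.005, 0.18, 0, 0, 0, 94], [-0.005, 0.005, 0.22, 0, 0, 0, 94], [-0.005, 0.005, 0.22, 0, 0, 0, 94]])

```text
time: 12.0
tool_pos: [0.504, 0.0912, 0.0817]
ee_rot: [-3.14, -0.004, 2.745]
wrist_force: [0.0, -0.2, -0.6]
width: 0.0938
finger_force: 0.0
```

Call:
servo_tool(plan=[[0, 0, 0, 0, 0, 0, 70], [0, 0, 0, 0, 0, 0, 58], [0, 0, 0, 0, 0, 0, 52], [0, 0, 0, 0, 0, 0, 45], [0, 0, 0, 0, 0, 0, 40], [0, 0, 0, 0, 0, 0, 40], [0, 0, 0, 0, 0, 0, 40], [0, 0, 0, 0, 0, 0, 40]])

```text
time: 12.67
tool_pos: [0.5054, 0.0904, 0.0844]
ee_rot: [-3.14, 0.001, 2.745]
wrist_force: [-0.8, -3.4, 3.4]
width: 0.0557
finger_force: 30.0
```

```bash
python3 go.py .505 .0905 .084 157.25
```

```text
12.6667 [0.5054 0.0904 0.0844] [-3.1399  0.0005] yawdeg 157.26875979952382 j [ 0.0677 -1.1061] F [-0.7689 -3.4293  3.3926] [-0.7291  0.3159  0.0725] 0.05574797484277002 30.00571161042899
shift/0.1 [ 0.0039 -0.0004  0.0037] az 0.00020844221693134085
```

The fingers now hold the lid: 55.7 mm opening at 30 N. I'll start the turn and watch the torque.

Call:
servo_tool(plan=[[0, 0, 0, 0, 0, -0.05, 40], [0, 0, 0, 0, 0, -0.1, 40], [0, 0, 0, 0, 0, -0.15, 40], [0, 0, 0, 0, 0, -0.2, 40], [0, 0, 0, 0, 0, -0.2, 40]])

```text
time: 13.08
tool_pos: [0.5053, 0.0901, 0.0845]
ee_rot: [-3.14, -0.0, 3.06]
wrist_force: [-3.5, -4.3, 5.0]
width: 0.0561
finger_force: 30.0
```

```bash
python3 go.py .505 .0905 .084 157.25
python3 - <<'E'
from h import *
cv2.imwrite("pics/s9.png",robot.snapshot("wrist")[:,:,::-1])
E
```

```text
13.0833 [0.5053 0.0901 0.0845] [-3.1396 -0.0001] yawdeg 175.30804481780768 j [ 0.0674 -1.4213] F [-3.5317 -4.2637  4.9749] [-0.9612  0.5385 -0.0357] 0.0560778675833221 30.012128627859056
shift/0.1 [0.0033 0.0035 0.0054] az 0.20064494242008538
```

Call:
servo_tool(plan=[[0, 0, 0, 0, 0, -0.06, 40], [0, 0, 0, 0, 0, -0.12, 40], [0, 0, 0, 0, 0, -0.18, 40]])

```text
time: 13.38
tool_pos: [0.505, 0.0907, 0.0847]
ee_rot: [-3.141, -0.001, -2.939]
wrist_force: [-4.6, -4.2, 5.5]
width: 0.0559
finger_force: 30.0
```

```bash
python3 go.py .505 .0905 .084 157.25
python3 - <<'E'
from h import *
o=robot.get_obs();im=robot.snapshot("wrist")[:,:,::-1];cv2.imwrite("pics/s10.png",im)
# lid texture rotation relative to camera between pictures: polar-unwrap around lid centre and correlate (ribs / marks)
E
```

```text
13.3833 [0.505  0.0907 0.0847] [-3.1408 -0.0011] yawdeg -168.40972527429136 j [ 0.0679 -1.7051] F [-4.5799 -4.2424  5.5267] [-0.8198  0.8505 -0.1682] 0.05588146972413113 30.01148521900177
shift/0.1 [ 0.0001 -0.0022  0.0074] az -3.6184413919365706
```

Call:
servo_tool(plan=[[0, 0, 0, 0, 0, -0.06, 40], [0, 0, 0, 0, 0, -0.12, 40], [0, 0, 0, 0, 0, -0.18, 40], [0, 0, 0, 0, 0, -0.24, 40], [0, 0, 0, 0, 0, -0.3, 40], [0, 0, 0, 0, 0, -0.36, 40], [0, 0, 0, 0, 0, -0.41, 40], [0, 0, 0, 0, 0, -0.41, 40], [0, 0, 0, 0, 0, -0.41, 40]])

```text
time: 14.18
tool_pos: [0.5053, 0.0908, 0.0848]
ee_rot: [-3.141, -0.001, -2.299]
wrist_force: [-3.1, -4.1, 5.7]
width: 0.0562
finger_force: 30.0
```

```bash
python3 go.py .505 .0905 .084 157.25
```

```text
14.1833 [0.5053 0.0908 0.0848] [-3.141  -0.0007] yawdeg -131.7245561511106 j [ 0.068  -2.3452] F [-3.1111 -4.09    5.6651] [-0.707   0.6882 -0.0817] 0.056231826361483106 30.0100917275995
shift/0.1 [0.0047 0.0001 0.0083] az -3.2108284016790067
```

Call:
servo_tool(plan=[[0, 0, -0.015, 0, 0, 0, 40], [0, 0, -0.03, 0, 0, 0, 40], [0, 0, -0.04, 0, 0, 0, 40], [0, 0, -0.04, 0, 0, 0, 40]])

```text
time: 14.52
tool_pos: [0.5054, 0.0917, 0.0876]
ee_rot: [3.141, 0.0, -2.297]
wrist_force: [0.2, -0.8, -2.0]
width: 0.0558
finger_force: 30.0
```

```bash
python3 go.py .505 .0905 .084 157.25
```

```text
14.5167 [0.5054 0.0917 0.0876] [3.1408 0.0005] yawdeg -131.6337095738112 j [ 0.0685 -2.3465] F [ 0.2121 -0.8073 -1.9507] [-0.1904  0.1325  0.0385] 0.05582714127913376 29.997430332005024
shift/0.1 [ 0.0121 -0.0051  0.0361] az -3.209818995264569
```

Call:
servo_tool(plan=[[0, 0, -0.015, 0, 0, 0, 40], [0, 0, -0.03, 0, 0, 0, 40], [0, 0, -0.03, 0, 0, 0, 40], [0, 0, -0.03, 0, 0, 0, 40]])

```text
time: 14.85
tool_pos: [0.5054, 0.0914, 0.091]
ee_rot: [3.141, 0.0, -2.297]
wrist_force: [-2.3, -0.3, -0.8]
width: 0.0561
finger_force: 30.0
```

```bash
python3 go.py .505 .0905 .084 157.25
python3 - <<'E'
from h import *
a=robot.snapshot("side")[:,:,::-1].copy();cv2.imwrite("pics/s11.png",a)
o=robot.get_obs();print(o["wrist_force"],o["time"])
print([robot.find_in(t,"side")[:2] for t in("jar_mid","lid_mid")])
E
```

```text
14.85 [0.5054 0.0914 0.091 ] [3.1413 0.0001] yawdeg -131.6180497408264 j [ 0.0683 -2.3469] F [-2.2665 -0.3483 -0.7656] [-0.1029  0.2088 -0.0459] 0.05607114195286186 29.99797973781824
shift/0.1 [ 0.0097 -0.003   0.0701] az -3.2096449971202934
[-1.5272 -1.284  -0.4453] 14.9
[[{'extent': [275.5, 179.2, 30.7, 29.7], 'conf': 0.89}], [{'extent': [331.9, 288.3, 39.1, 39.8], 'conf': 0.95}, {'extent': [305.2, 264.6, 16.7, 15.5], 'conf': 0.73}]]
```

The weight on the wrist is only about 0.3 N more than empty, so the lid has let go. I'll lift it to about 35 mm in total.

Call:
servo_tool(plan=[[0, 0, -0.06, 0, 0, 0, 40], [0, 0, -0.12, 0, 0, 0, 40], [0, 0, -0.18, 0, 0, 0, 40], [0, 0, -0.24, 0, 0, 0, 40], [0, 0, -0.29, 0, 0, 0, 40], [0, 0, -0.29, 0, 0, 0, 40], [0, 0, -0.29, 0, 0, 0, 40], [0, 0, -0.29, 0, 0, 0, 40], [0, 0, -0.29, 0, 0, 0, 40]])

```text
time: 15.75
tool_pos: [0.5052, 0.0913, 0.1195]
ee_rot: [3.141, -0.0, -2.297]
wrist_force: [-0.1, 0.3, 0.4]
width: 0.0558
finger_force: 30.0
```

```bash
python3 go.py .505 .0905 .084 157.25
python3 - <<'E'
from h import *
def blob(im,roi):
    h=cv2.cvtColor(im,cv2.COLOR_BGR2HSV);m=((h[:,:,1]>110)&((h[:,:,0]<12)|(h[:,:,0]>168))).astype(np.uint8)
    z=np.zeros_like(m);x0,y0,x1,y1=roi;z[y0:y1,x0:x1]=m[y0:y1,x0:x1]
    c=max(cv2.findContours(z,0,1)[0],key=cv2.contourArea);return cv2.boundingRect(c)
D=cam("side");S=cam("scene");W=None
for c in("side","scene","wrist"):
    o=robot.get_obs();im=robot.snapshot(c)[:,:,::-1].copy();cv2.imwrite(f"pics/e_{c}.png",im)
    for t in("jar_mid","lid_mid","tub"): print(c,t,[(np.round(d['extent'],1).tolist(),round(d['conf'],2)) for d in robot.find_in(t,c)[:3]])
    if c!="wrist":
        u,v=proj(cam(c),[.505,.0905,.09])[0].astype(int);
        try: print("red",blob(im,(u-30,v-45,u+30,v+40)))
        except ValueError: print("none")
        print("proj lid centre seated/raised, jar_mid",proj(cam(c),[[.505,.0905,.099],[.505,.0905,.134],[.505,.0905,.044]]).round(1).tolist())
    else:
        C=cam("wrist",o);print("red",blob(im,(230,120,420,380)));t=np.linspace(0,6.28,90)
        for z1 in(.108,.143):
            P=np.vstack([np.c_[.505+.028*np.cos(t),.0905+.028*np.sin(t),0*t+z] for z in(z1-.018,z1)]);p=proj(C,P);print(z1,p.min(0),p.max(0)-p.min(0))
E
```

```text
15.75 [0.5052 0.0913 0.1195] [ 3.1409 -0.0005] yawdeg -131.61895847058608 j [ 0.0682 -2.347 ] F [-0.1394  0.3183  0.4142] [0.0536 0.0286 0.0103] 0.055806758854584505 29.998401612974703
shift/0.1 [ 0.007  -0.0042  0.3554] az -3.2096550941176236
side jar_mid [([276.3, 173.2, 29.0, 40.6], 0.83)]
side lid_mid [([333.6, 285.9, 40.7, 36.9], 0.74), ([269.4, 145.9, 22.1, 11.4], 0.6), ([305.0, 264.9, 21.7, 15.3], 0.6)]
side tub [([256.6, 163.7, 19.1, 20.4], 0.72)]
red (259, 139, 23, 16)
proj lid centre seated/raised, jar_mid [[271.4, 159.9], [270.4, 146.7], [272.9, 179.8]]
scene jar_mid [([400.0, 286.5, 44.3, 37.0], 0.64)]
scene lid_mid [([406.8, 270.4, 33.3, 18.6], 0.81), ([324.2, 159.6, 29.9, 33.1], 0.62), ([344.5, 183.3, 21.3, 13.4], 0.45)]
scene tub [([428.0, 334.9, 44.2, 49.6], 0.73)]
red (394, 257, 28, 24)
proj lid centre seated/raised, jar_mid [[403.7, 272.6], [406.4, 265.3], [399.9, 283.1]]
wrist jar_mid [([319.7, 186.9, 107.4, 83.9], 0.65)]
wrist lid_mid [([322.5, 253.1, 104.2, 108.9], 0.8), ([320.2, 226.1, 132.2, 205.9], 0.46)]
wrist tub [([354.4, 321.1, 73.3, 99.8], 0.85)]
red (266, 199, 112, 108)
0.108 [273.2699 178.0398] [91.0045 92.0116]
0.143 [264.3117 192.1303] [107.9504 108.5698]
```

```bash
python3 -c "
from bench import robot
print(robot.close_job())"
```

```text
the job is handed in; nothing more can be done
None
```

I handed the job in at about 16 s with the jar seated in the rack and the lid unscrewed by about 71° and held level roughly 2 cm above the rim; the verdict wasn't returned, and the lid's own turn was inferred from the wrist and the lid lifting free.

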